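Fit a keyed sanding bobbin in the spindle hub and hold it home

ROBOT

A 6-joint arm with a two-finger parallel gripper is mounted at the origin on the work surface. World frame = base frame: x ahead of the robot, y to its left, z up, the work surface at z = 0. Lengths are in mm, angles in rad, forces in N, time in s.
With the tool pointing down it reaches from about 275 to 1000 mm from the base axis. Payload 8.4 kg.
Tool frame: the origin (TCP) lies midway between the tips of the shut fingers; the grasp point (between the pads) lies 19 mm behind it; y points along the fingers, z is the direction in which the jaws open and shut, and the axes are right-handed (so a half turn about y gives the same grasp; the last joint's range is limited). The gripper opens to 85 mm and grips with 20 to 120 N. Pads are 22 mm wide; open, the fingers measure 114 mm over their backs; the gripper's body (76 mm by 85 mm) begins 54 mm behind the grasp point. The pads swing forward as they close: fully open they stand 13 mm farther back than shut.
Start: joints at [1.139, 0.353, 1.633, -0, 1.155, -0.002], TCP at [260.43, 568.159, 231.281] pointing down, gripper open.
Joint ranges: [-2.63, 2.63], [-0.92, 2.1], [0.06, 2.66], [-1.3, 4.44], [0, 2.69], [-3.02, 3.02]. Speed limits (rad/s): [2.22, 2.22, 2.79, 3.14, 3.14, 3.14].

INTERFACE

Orientations are given as [roll, pitch, yaw] about the fixed x, y, z axes, in that order (R = Rz(yaw) Ry(pitch) Rx(roll)).
In Python, from rig import r gives the robot as it stands. The module is installed in compiled form; this text tells all that it offers.
- The arm moves only by the tool apply_moves, never from a script. Its argument "plan" is text: rows parted by semicolons, each of 7 numbers parted by spaces: the shift along the tool's x, y, z in cm, then the turn, a rotation vector about the tool's x, y, z in degrees, then the closure, from 0 (fully open) to 1 (shut). A call has 1 to 20 rows; each row shifts and turns the pose as measured when the row begins, along the tool's axes as they then stand; what a row does not reach is not made up. A row lasts 1/10 s, in which the tool goes at most 50 mm and 8.59 degrees, less where a joint would pass 70% of its speed; a pose out of reach is approached as far as the arm can. A call is refused whole if a number of a shift passes 5 or a number of a turn 8.59, either way. A call with a gripper value outside its range is refused whole. The fingers move at their own pace and stop on an object; "squeeze" is the grip in N (left out, the last holds). Time passes only in rows, so rows that do not move let the fingers close. It gives the time, the measured TCP pose, the force and the opening at its end, in the units of the state.
- r.sense(): the state, without advancing time (a new reading comes with each control period).
- r.grab_frame(name): name is "side" or "top"; returns the picture (480x640x3 uint8, blue, green, red); there is no depth.
- r.get_calibration(name): a dict with "vertical_fov" (degrees; the focal length in pixels is half the picture's height over the tangent of half this angle, whatever the lens; pixels are square), "cx", "cy" (the principal point, pixels), "D" ([k1, k2, p1, p2, k3] as OpenCV has them; the pictures are not rectified), "R" (3x3) and "t" (3): a world point X has camera coordinates R X + t. Camera axes: x right, y down, z forward; pixel columns grow to the right and rows downward; lengths in mm; the calibration is good to about 2 mm. A picture is of the moment at which its call begins. get_calibration takes no time and is no camera call.
- r.sign_off(): hands the job in, once; it reports no verdict.
The state is a dict: "clock": time; "qpos": joint angles; "qvel": joint speeds; "joint_efforts": joint torques, N m; "eef_pos": TCP position; "tcp_rot": TCP orientation; "contact_force": force on the tool from outside, world axes, zero at the start; "wrist_torque": the same for the moment, N m; "opening": opening from 0.0 (shut) to 1.0 (fully open).
Only numpy, scipy, OpenCV 4.12 (cv2) and the standard library are available. Lean on these libraries where they do the work, as an engineer would, in place of code of your own. Each camera call takes 0.05 s, during which the arm holds its last target. There are 200 camera calls.

TASK

Take the thicker of the two straight-sided sanding bobbins out of the wooden rack and fit it in the sander's spindle hub: lower its shank into the bore, turn it until the key slips into the keyway, and keep pushing against the ejector spring until its shoulder sits fully down on the hub. The hub's grub screw is still loose, so finish while gripping the bobbin by its drum and holding it pressed home, ready for it to be tightened. Leave the other bobbins and everything else on the bench where they are.

Things in the scene. Friction and masses are not known exactly. Their poses are not given: they have to be found in the camera images.
- bobbin_centre (a point): The wanted sanding bobbin, half-way up its drum; z up its axis, x towards its key. The drum is a straight brown abrasive cylinder 50 mm across, 65 mm tall, the thickest straight one of the three (0.38 kg, +- 30 %); grip it round the drum from above. On top: a 3 mm washer 45 mm across, whose dark slot points to the key side, and a nut and stud 13 mm tall. The shank's tip is 75.5 mm below.
- bobbin_shoulder (a point): On the bobbin's axis, underside of its shoulder disc (42 mm across, 5 mm thick, under the drum), 37.5 mm below the drum's centre; z up, x towards the key. The steel shank hangs 38 mm below it, 20 mm thick: its lowest 14 mm are a round pilot with a 5 mm tapered tip; above, a round-ended key 6 mm wide stands out 4 mm. Fully home, this point coincides with the hub point.
- hub (a point): Centre of the top face of the spindle hub: a plain steel collar 52 mm across, standing 20 mm out of the sander's aluminium plate, top face 70 mm above the bench. z up, x from the axis towards the keyway. Bore 22 mm across; its one keyway is 8 mm wide, reaching 15.5 mm from the axis. It does not turn. Until key and keyway meet (within some 5 to 8 degrees) the key rests on the face, shoulder 24 mm up.
- sander: The sander, fixed on the bench; origin under the hub's axis, x towards the keyway. Grey casting with a 250 mm square plate, its top 50 mm above the bench, a 92 mm round dust throat about the hub in its middle, and a 42 mm pipe on its -y side.
- ejector (a joint): Travel (m) of the sprung brass ejector pin in the hub's bore: 0 when free, its top then 24 mm below the hub's face; the shank's tip pushes it down, 0.014 with the bobbin fully home. The push needed (the bobbin's weight helps) grows from 5 N at first touch to 12 N at home, so a bobbin let go is lifted again.
- rack: Wooden block fixed on the bench, 290 mm along its x, 80 mm along its y, 45 mm tall; origin under its centre. Three upright holes, 32 mm across and 42 mm deep, along x at -95, 0 and 95 mm; a bobbin stands in each, shoulder on the block's top, drum centre 82.5 mm above the bench. Which bobbin is in which hole varies.
- slim_bobbin_centre (a point): Bystander: the slim bobbin, a straight abrasive drum 32 mm across and 65 mm tall. It has the same shank, key and shoulder as the wanted bobbin and also stands in a hole of the rack. Leave it alone. Origin half-way up the drum, z up.
- cone_bobbin_centre (a point): Bystander: the conical bobbin, an abrasive cone 65 mm tall, 58 mm across at the bottom and 30 mm at the top. It has the same shank, key and shoulder as the wanted bobbin and also stands in a hole of the rack. Leave it alone. Origin half-way up the drum, z up.
- hex_key: Bystander: dark steel L-shaped hex key, 90 mm by 28 mm and 6 mm thick, lying on the sander's plate. Origin under the middle of its long leg.
- shoe_last: Bystander: teal plastic shoe last, 275 mm long, 86 mm wide, 112 mm tall. Origin under its middle, x to the toe.
- whetstone: Bystander: two-layer sharpening stone, 180 x 60 x 28 mm. Origin at the centre of its underside, x along it.
- cup: Bystander: white cup, 82 mm across the rim and 105 mm tall. Origin at the centre of its underside.
- pencil: Bystander: red pencil, 165 mm long and 8 mm thick, lying between rack and sander. Origin under its middle, x along it.
- cork_block: Bystander: cork sanding block, 110 x 60 x 40 mm. Origin at the centre of its underside, x along it.
Things that resemble listed ones, but are neither listed nor needed, are in the scene too. What is shaped like the part that bears bobbin_centre but green is not meant.

How it is judged (in metres and radians):
On the way, in this order (a step that is already met when the one before it is completed fails the run):
1. the bobbin is gripped and lifted clear of the rack (z of bobbin_shoulder in the frame of rack above 0.085 m and contact force between the fingers and bobbin above 1 N), for 0.2 s.
2. the shank's pilot is in the hub's bore, upright and centred (z of bobbin_shoulder in the frame of hub below 0.03 m and horizontal distance between bobbin_shoulder and hub below 0.005 m and angle between bobbin_shoulder's own z axis and vertical below 0.1 rad), for 0.1 s.
At the end, for the whole second after the job is handed in: The bobbin is at rest, gripped (over 2 N, grasp within 40 mm of the drum's centre), held home: shoulder within 2 mm of the hub's face, 3 mm of its axis, upright to 0.06 rad, key in line to 0.25 rad, ejector down 11.5 mm or more; nothing else on the bench has moved 20 mm (z of bobbin_shoulder in the frame of hub between -0.003 and 0.002 m and horizontal distance between bobbin_shoulder and hub below 0.003 m and angle between the x axis of bobbin_shoulder and the x axis of hub, either way round below 0.25 rad and angle between bobbin_shoulder's own z axis and vertical below 0.06 rad and value of joint ejector above 0.0115 m and contact force between the fingers and bobbin above 2 N and distance between the grasp point and bobbin_centre below 0.04 m and linear speed of bobbin below 0.02 m/s and distance of each of slim_bobbin_centre, cone_bobbin_centre, hex_key, shoe_last, whetstone, cup, pencil, cork_block from where it was at the start of the episode below 0.02 m); the arm keeps its last pose, push and grip.
It fails at once if another bobbin or something else on the bench is disturbed (moved 20 mm or more) (distance of any of slim_bobbin_centre, cone_bobbin_centre, hex_key, shoe_last, whetstone, cup, pencil, cork_block from where it was at the start of the episode above 0.02 m).
It also fails if it takes over 38 s, if anything falls off the work surface, if the arm or the gripper's body presses on something with over 40 N, if the wrist force passes 120 N, or if a joint passes its speed limit or range.

## Working session

There is one attempt and no reset: what is moved stays moved. The work goes in short steps, Python scripts to look and compute and a tool call to move; the robot and the scene stay as the last step left them, time stands still between calls to the robot, and variables do not carry over. Pictures are saved under pics/ and viewed, about 8 in all and at most 12, crops included, and the job is handed in when it is done.

Besides the shell and the picture viewer there is one more tool, called after ">>>" as name(argument=value, ...) on one line, values as JSON. apply_moves: Moves the arm, as the interface text tells. Its arguments: {"type":"object","properties":{"plan":{"type":"string"},"squeeze":{"type":"number"}},"required":["plan"]}

```bash
mkdir -p pics; cat > h.py <<'E'
from rig import r
import numpy as np, cv2
def cal(n):
    c=r.get_calibration(n); f=240/np.tan(np.radians(c["vertical_fov"])/2)
    K=np.array([[f,0,c["cx"]],[0,f,c["cy"]],[0,0,1.]]); return K,np.array(c["D"],float),np.array(c["R"],float),np.array(c["t"],float)
def proj(n,X):
    K,D,R,t=cal(n); return cv2.projectPoints(np.array(X,float).reshape(-1,1,3),cv2.Rodrigues(R)[0],t,K,D)[0].reshape(-1,2)
def ray(n,uv):
    K,D,R,t=cal(n); p=cv2.undistortPoints(np.array(uv,float).reshape(-1,1,2),K,D).reshape(-1,2)
    d=np.c_[p,np.ones(len(p))]@R; return -R.T@t,d
def onz(n,uv,z):
    o,d=ray(n,uv); return o+d*((z-o[2])/d[:,2])[:,None]
E
python3 - <<'E'
from h import *
for n in("side","top"):
    im=r.grab_frame(n); cv2.imwrite(f"pics/{n}0.png",im); K,D,R,t=cal(n); print(n,K[0,0],D,-R.T@t,R[2])
print(r.sense())
E
```

```text
side 486.257583036888 [-0.04738741  0.          0.          0.          0.        ] [ 370.15621384 -829.87965607  948.16600547] [ 0.13133977  0.67510341 -0.72593749]
top 526.639802026784 [-0.03661681  0.          0.          0.          0.        ] [ 358.51365183    1.88081422 1520.52072412] [ 1.32511829e-01  3.31272076e-04 -9.91181369e-01]
{'clock': 0.1, 'qpos': array([ 1.13859898e+00,  3.53596483e-01,  1.63403948e+00,  2.09475918e-05,
        1.15519960e+00, -2.42588921e-03]), 'qvel': array([ 0.00106677, -0.00206195, -0.00154687, -0.00105968,  0.00109842,
       -0.0021646 ]), 'joint_efforts': array([ 1.71510437e-03, -6.06358123e+01, -3.42819035e+01,  2.62348194e-04,
        3.99133743e-03,  7.16784098e-05]), 'eef_pos': array([260.24876632, 567.78108482, 230.63444267]), 'tcp_rot': array([-1.57203919e+00,  2.21690170e-05, -4.29779942e-01]), 'contact_force': array([-0.89730046, -0.58773548,  0.08753276]), 'wrist_torque': array([-0.00777662, -0.00774243,  0.01850814]), 'opening': 1.0002679638371073}
```

View pics/top0.png

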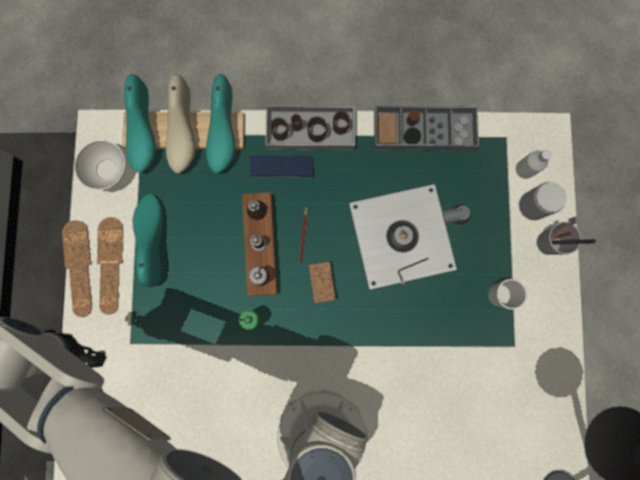

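View pics/side0.png

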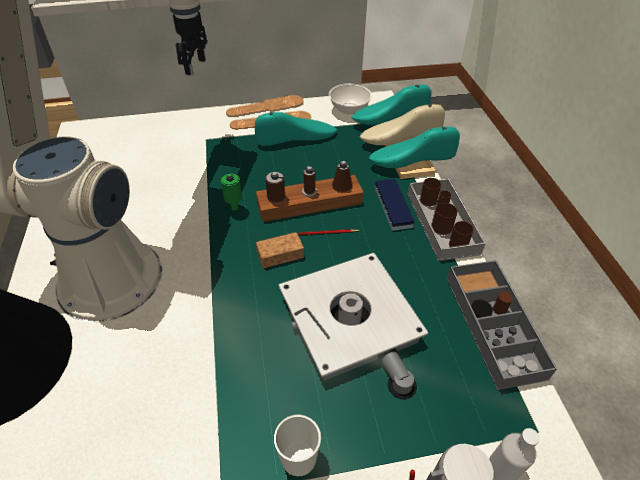

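The three bobbins in the rack, as side pixels (top-view pixels in brackets):
- (275,186) [259,272]: thick and straight, which fits the description.
- (309,180) [258,241]: slim.
- (343,176) [254,206]: cone.

The green one at (231,190) and those in the grey tray are decoys. I'll confirm this with enlarged crops.

```bash
python3 - <<'E'
from h import *
a=cv2.imread("pics/top0.png");b=cv2.imread("pics/side0.png")
c1=cv2.resize(a[185:300,235:285],None,fx=5,fy=5,interpolation=3)
c2=cv2.resize(b[150:225,245:370],None,fx=4,fy=4,interpolation=3)
c3=cv2.resize(b[280:335,320:385],None,fx=5,fy=5,interpolation=3)[:275]
o=np.zeros((600,800,3),np.uint8);o[:575,:250]=c1;o[:300,260:760]=c2;o[310:310+275,260:260+325]=c3
c4=cv2.resize(a[214:256,382:424],None,fx=5,fy=5,interpolation=3);o[310:520,590:800]=c4
cv2.imwrite("pics/crop1.png",o)
E
```

```text
(no output)
```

View pics/crop1.png

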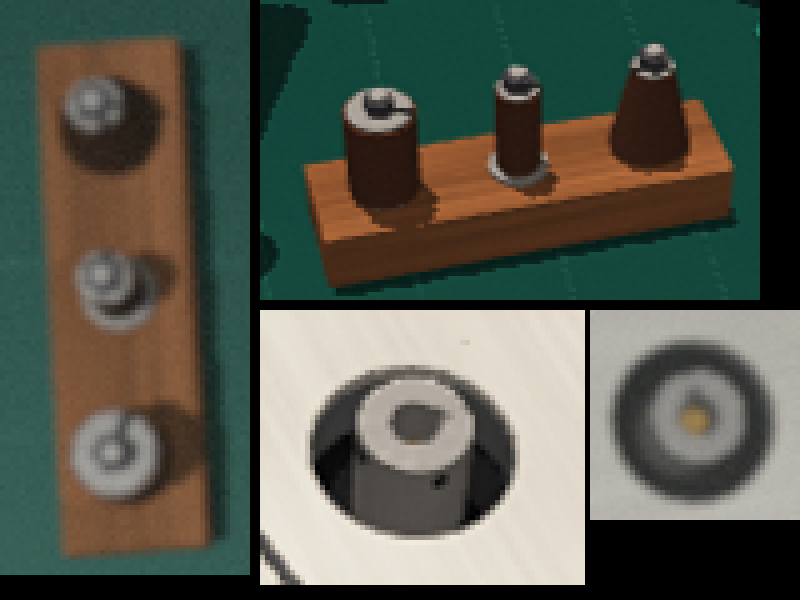

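Left crop: the near bobbin (washer at ≈(115,455) in the crop) is the thick straight one, the middle is slim and the far one is a cone, so the near one is confirmed. The slot and keyway are both visible. Next I rectify metric patches at the washer plane and the hub face.

```bash
cat >> h.py <<'E'
def patch(n,im,c,z,half,N=280):
    # metric patch: u right = +x world? rows: +x up, cols: +y left
    g=np.linspace(half,-half,N); X,Y=np.meshgrid(g,g,indexing='ij')
    P=np.stack([c[0]+X,c[1]+Y,np.full_like(X,z)],-1)
    m=proj(n,P.reshape(-1,3)).reshape(N,N,2).astype(np.float32)
    return cv2.remap(im,m[...,0],m[...,1],cv2.INTER_CUBIC)
E
python3 - <<'E'
from h import *
a={"top":cv2.imread("pics/top0.png"),"side":cv2.imread("pics/side0.png")}
# crop1 -> pixels
W={"top":(235+115/5,185+455/5),"side":(245+(380-260)/4,150+110/4)}
H={"top":(382+(695-590)/5,214+(418-310)/5),"side":(320+(415-260)/5,280+(424-310)/5)}
for nm,d,z in(("washer",W,118),("hub",H,70)):
    for n in d: print(nm,n,onz(n,[d[n]],z).round(1))
cw=onz("top",[W["top"]],118)[0]; ch=onz("top",[H["top"]],70)[0]
o=np.zeros((580,580,3),np.uint8)
for i,n in enumerate(("top","side")):
    for j,(c,z,hf) in enumerate(((cw,118,40),(ch,70,40))):
        p=patch(n,a[n],c,z,hf); cv2.circle(p,(140,140),int((22.5,26)[j]*3.5),(0,255,0),1)
        o[i*290:i*290+280,j*290:j*290+280]=p
cv2.imwrite("pics/p.png",o); print(cw,ch)
# rack corners from top crop
print(onz("top",[(235+38/5,185+45/5),(235+180/5,185+38/5),(235+212/5,185+548/5),(235+65/5,185+553/5)],45).round(0))
E
```

```text
washer top [[441.7 169.4 118. ]]
washer side [[443.8 170.3 118. ]]
hub top [[ 560.  -225.6   70. ]]
hub side [[ 560.8 -226.7   70. ]]
[441.71513981 169.44750201 118.        ] [ 559.96051128 -225.64202116   70.        ]
[[680. 228.  45.]
 [685. 147.  45.]
 [395. 123.  45.]
 [391. 205.  45.]]
```

View pics/p.png

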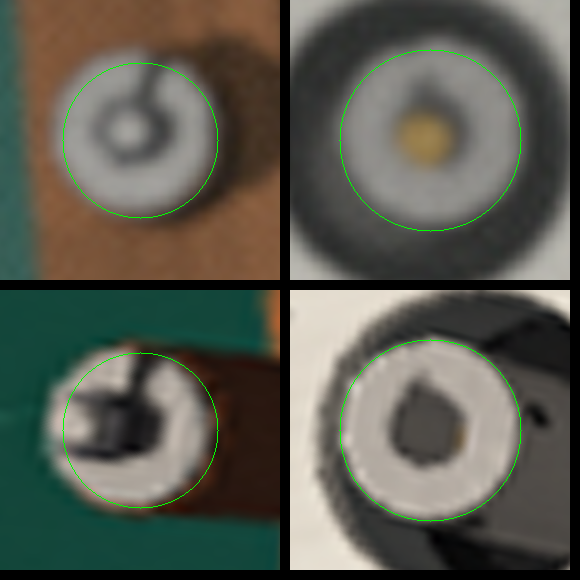

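The rectified patches agree between cameras to 2–3 mm. The washer centre is at ≈(443,171) with its slot at about -16°. The hub centre is at ≈(560,-226) with its keyway at about +10°. I'll refine the hub yaw from the plate edges and plan the approach.

```bash
cat >> h.py <<'E'
from scipy.spatial.transform import Rotation as Ro
def go(x,y,z,yaw):
    """shift (cm) in tool axes and turn rotvec (deg) to a down pose with tool yaw (deg)"""
    s=r.sense(); Rc=Ro.from_euler('xyz',s['tcp_rot']); Rt=Ro.from_euler('xyz',[-np.pi/2,0,np.radians(yaw)])
    print('pos',s['eef_pos'].round(1),'rpy',np.degrees(s['tcp_rot']).round(2),'F',s['contact_force'].round(1),'op',round(s['opening'],3),'t',s['clock'])
    print('shift cm',(Rc.inv().apply(np.array([x,y,z])-s['eef_pos'])/10).round(2),'turn deg',np.degrees((Rc.inv()*Rt).as_rotvec()).round(2))
E
python3 - <<'E'
from h import *
for n in("top","side"):
    im=cv2.imread(f"pics/{n}0.png"); p=patch(n,im,(560,-226),50,170,680)
    m=(p.min(2)>(110 if n=="top" else 150)).astype(np.uint8); m=cv2.morphologyEx(m,cv2.MORPH_OPEN,np.ones((9,9)))
    l,lab,st,ce=cv2.connectedComponentsWithStats(m); k=1+st[1:,4].argmax()
    cs,_=cv2.findContours((lab==k).astype(np.uint8),0,2); q=cv2.minAreaRect(max(cs,key=cv2.contourArea))
    print(n,"centre",560+170-q[0][1]/2,-226+170-q[0][0]/2,"size",np.array(q[1])/2,"ang",q[2])
    # hub: dark bore+keyway in patch
    p=patch(n,im,(560,-226),70,40,400).min(2)
    yy,xx=np.mgrid[:400,:400]; rad=np.hypot(yy-200,xx-200)/5
    best=[]
    for rr in(12.5,13,13.5): # profile over angle
        th=np.radians(np.arange(-40,50,5)); v=cv2.remap(p,(200-5*rr*np.sin(th)).astype(np.float32)[None],(200-5*rr*np.cos(th)).astype(np.float32)[None],1)[0]; print(rr,v)
go(443,171,200,-15)
E
```

```text
top centre 561.5638885498047 -226.45623779296875 size [254.63085938 252.95845032] ang 76.9515151977539
12.5 [101 100 101  98  95  95  90  86  84  81  82  86  89  93 100 104 106 110]
13 [106 106 105 103  99  98  95  89  86  84  84  89  92  97 104 110 113 116]
13.5 [113 111 110 108 104 104 100  93  89  86  87  92  95 100 108 114 118 120]
side centre 560.7462768554688 -224.50436401367188 size [250.9041748  250.61006165] ang 76.98564147949219
12.5 [159 158 160 157 153 147 138 130 115  98  85  71  62  64  76  92 105 111]
13 [162 163 165 162 160 155 149 140 123 106  91  76  66  71  82 101 117 123]
13.5 [164 165 166 165 164 161 155 147 130 112  98  82  73  80  92 110 129 134]
pos [260.2 567.8 230.6] rpy [-90.07   0.   -24.62] F [-0.9 -0.6  0.1] op 1.0 t 0.1
shift cm [ 33.15   3.1  -28.45] turn deg [ 0.07 -9.62 -0.01]
```

>>> apply_moves(plan="3.3 0 -2.85 0 0 0 0;3.3 0 -2.85 0 0 0 0;3.3 0 -2.85 0 0 0 0;3.3 0 -2.85 0 0 0 0;3.3 0 -2.85 0 0 0 0;3.3 0 -2.85 0 0 0 0;3.3 0 -2.85 0 0 0 0;3.3 0 -2.85 0 0 0 0;3.3 0 -2.85 0 0 0 0;3.3 0 -2.85 0 0 0 0;0 0 0 0 -4.8 0 0;0 0 0 0 -4.8 0 0;0 0 0 0 0 0 0", squeeze=50)

```text
clock: 1.4
eef_pos: [445.9, 154.4, 227.3]
tcp_rot: [-1.575, 0.002, -0.257]
contact_force: [-0.1, -0.2, -0.3]
opening: 1.001
```

```bash
python3 -c "
from h import *
go(443,171,150,-15)"
```

```text
pos [445.9 154.4 227.3] rpy [-90.26   0.12 -14.7 ] F [-0.1 -0.2 -0.3] op 1.001 t 1.4
shift cm [-0.69  7.73  1.57] turn deg [ 0.26  0.3  -0.12]
```

>>> apply_moves(plan="-0.3 1.5 0.8 0.2 0.3 -0.1 0;-0.4 2 0.8 0 0 0 0;0 2 0 0 0 0 0;0 2 0 0 0 0 0;0 0 0 0 0 0 0")

```text
clock: 1.9
eef_pos: [442.9, 173.3, 150.3]
tcp_rot: [-1.571, -0.001, -0.273]
contact_force: [0.2, -0.7, -0.6]
opening: 1.001
```

```bash
python3 - <<'E'
from h import *
go(443,171,72,-15)
for n in("side","top"): cv2.imwrite(f"pics/{n}1.png",r.grab_frame(n))
a=cv2.imread("pics/side1.png")[110:230,210:370]; b=cv2.imread("pics/top1.png")[215:315,205:315]
o=np.zeros((600,800,3),np.uint8); o[:300,:400]=cv2.resize(a,(400,300),interpolation=3); o[:364,400:]=cv2.resize(b,(400,364),interpolation=3)
cv2.imwrite("pics/c2.png",o)
E
```

```text
pos [442.9 173.3 150.3] rpy [-9.000e+01 -4.000e-02 -1.566e+01] F [ 0.2 -0.7 -0.6] op 1.001 t 1.9
shift cm [ 0.07  7.83 -0.22] turn deg [-0.   -0.66  0.04]
```

View pics/c2.png

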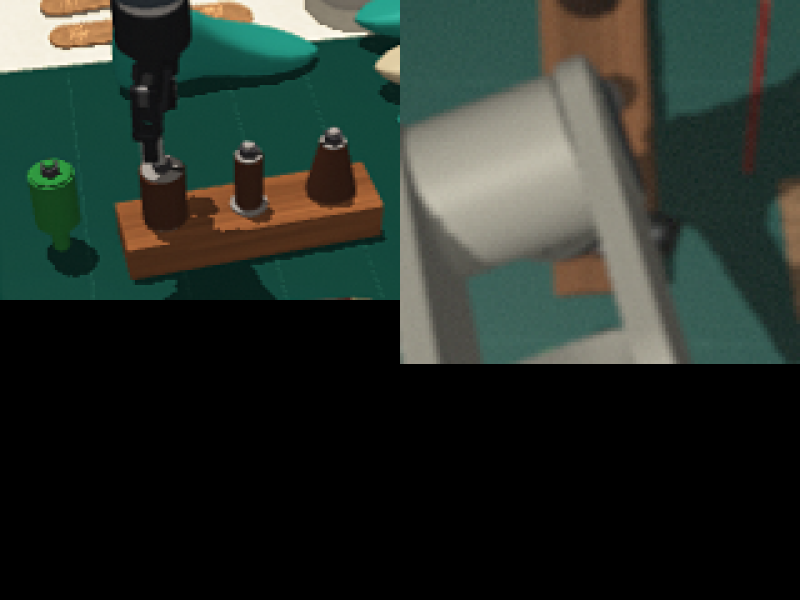

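Side crop: the open jaws are above the thick bobbin at crop (163,190), with the near finger in front of it. The alignment is plausible, so I descend and grip.

>>> apply_moves(plan="0.1 2 -0.2 0 0 0 0;0 2 0 0 0 0 0;0 2 0 0 0 0 0;0 1.8 0 0 0 0 0;0 0 0 0 0 0 0.3;0 0 0 0 0 0 1;0 0 0 0 0 0 1;0 0 0 0 0 0 1;0 0 0 0 0 0 1;0 0 0 0 0 0 1;0 0 0 0 0 0 1", squeeze=60)

```text
clock: 3.1
eef_pos: [452.4, 175.0, 83.5]
tcp_rot: [-1.559, -0.016, -0.277]
contact_force: [-0.2, -0.2, -3.7]
opening: 0.569
```

```bash
python3 -c "
from h import *
go(443,171,72,-15)"
```

```text
pos [452.4 175.   83.5] rpy [-89.33  -0.93 -15.89] F [-0.2 -0.2 -3.7] op 0.569 t 3.1
shift cm [-0.81  1.13 -0.66] turn deg [-0.67 -0.88  0.94]
```

The pose drifted while closing: x +9 mm and z +11 mm. I'll look before lifting.

```bash
python3 - <<'E'
from h import *
for n in("side","top"): cv2.imwrite(f"pics/{n}2.png",r.grab_frame(n))
a=cv2.imread("pics/side2.png")[130:230,210:370]
cv2.imwrite("pics/c3.png",cv2.resize(a,(800,500),interpolation=3))
# expected pixel of washer axis & drum in side at nominal
print(proj("side",[(443,171,82.5),(443,171,118),(443,171,45)])-[210,130])
E
```

```text
[[65.42997182 57.52495157]
 [64.67391062 47.37144472]
 [66.19925633 67.83298312]]
```

View pics/c3.png

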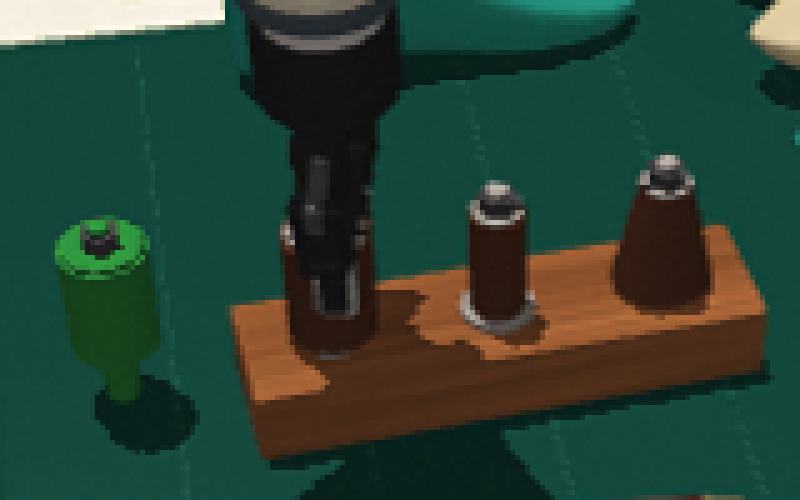

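The bobbin is gripped and already slightly raised: its shoulder shows at crop (330,355) and the force of -3.7 N is its weight. Now I lift, levelling out the tilt.

>>> apply_moves(plan="0 -1 0 0 0 0 1;0 -2 0 0 0 0 1;0 -2.5 0 0 0 0 1;0 -2.5 0 -0.7 0 0.9 1;0 -2.5 0 0 0 0 1;0 0 0 0 0 0 1;0 0 0 0 0 0 1;0 0 0 0 0 0 1")

```text
clock: 4.0
eef_pos: [450.2, 174.1, 194.0]
tcp_rot: [-1.572, 0.0, -0.277]
contact_force: [0.1, 0.1, -4.1]
opening: 0.566
```

```bash
python3 - <<'E'
from h import *
go(443,171,190,-15)
cv2.imwrite("pics/side3.png",r.grab_frame("side"))
a=cv2.imread("pics/side3.png")[80:230,200:360]
cv2.imwrite("pics/c4.png",cv2.resize(a,(640,600),interpolation=3))
E
```

```text
pos [450.2 174.1 194. ] rpy [-9.006e+01  1.000e-02 -1.588e+01] F [ 0.1  0.1 -4.1] op 0.566 t 4.0
shift cm [-0.61  0.41 -0.5 ] turn deg [ 0.06 -0.88 -0.01]
```

View pics/c4.png

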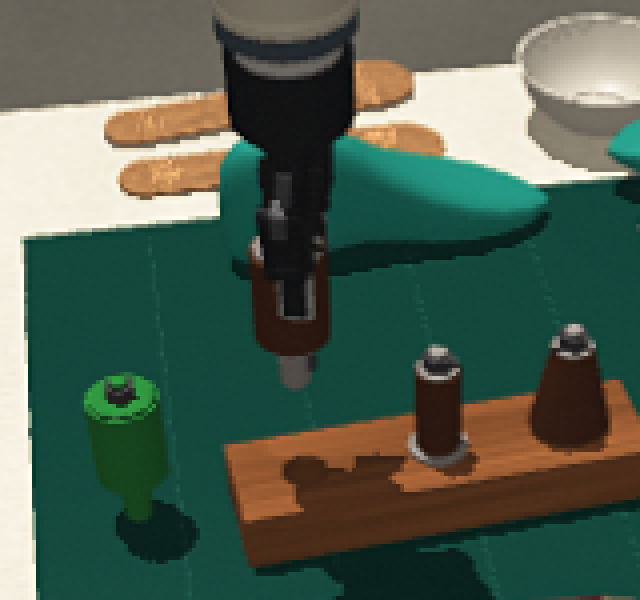

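Lifted clear. The drum edges are at crop x≈252/330 and the shank tip at crop ≈(296,385). I'll use these to get the bobbin's offset from the TCP.

```bash
python3 - <<'E'
from h import *
s=r.sense(); p=s['eef_pos']; Rm=Ro.from_euler('xyz',s['tcp_rot']).as_matrix(); tx=Rm[:,0]
def f(dx,zc):
    c=p+dx*tx; th=np.linspace(0,2*np.pi,90)
    def ring(rad,z): return (proj("side",np.c_[c[0]+rad*np.cos(th),c[1]+rad*np.sin(th),np.full(90,z)])-[200,80])*4
    d=ring(25,zc); sh=ring(10,zc-70.5); tip=ring(8,zc-75.5); sd=ring(25,zc-32.5)
    return d[:,0].min(),d[:,0].max(),sd[:,1].max(),sh[:,0].min(),sh[:,0].max(),tip[:,1].max()
for dx in(-10,-7,-5,0):
  for zc in(195,203,210): print(dx,zc,np.round(f(dx,zc),1))
a=cv2.imread("pics/side3.png").astype(int)
for row in(80+290//4,80+305//4,80+325//4,80+365//4,80+372//4): print(row,[tuple(v) for v in a[row,258:290]])
print([tuple(v) for v in a[160:186,274]])
E
```

```text
-10 195 [247.  325.7 355.6 277.8 308.1 390.5]
-10 203 [246.  325.1 345.7 277.1 307.4 381.1]
-10 210 [245.2 324.6 337.  276.4 306.9 372.8]
-7 195 [251.7 330.4 355.9 282.3 312.6 390.8]
-7 203 [250.7 329.8 346.  281.6 311.9 381.4]
-7 210 [249.9 329.3 337.3 280.9 311.4 373.1]
-5 195 [254.8 333.5 356.1 285.3 315.6 391. ]
-5 203 [253.8 332.9 346.2 284.6 314.9 381.6]
-5 210 [253.  332.4 337.5 283.9 314.4 373.3]
0 195 [262.5 341.3 356.6 292.8 323.  391.5]
0 203 [261.6 340.8 346.7 292.1 322.5 382.1]
0 210 [260.9 340.3 338.  291.4 321.9 373.8]
152 [(np.int64(60), np.int64(71), np.int64(19)), (np.int64(59), np.int64(72), np.int64(19)), (np.int64(59), np.int64(72), np.int64(18)), (np.int64(60), np.int64(73), np.int64(18)), (np.int64(53), np.int64(64), np.int64(25)), (np.int64(14), np.int64(21), np.int64(45)), (np.int64(16), np.int64(23), np.int64(42)), (np.int64(15), np.int64(23), np.int64(40)), (np.int64(16), np.int64(24), np.int64(41)), (np.int64(16), np.int64(23), np.int64(42)), (np.int64(28), np.int64(36), np.int64(50)), (np.int64(51), np.int64(56), np.int64(64)), (np.int64(44), np.int64(45)
[... 6949 characters left out ...]
.int64(72), np.int64(77), np.int64(81)), (np.int64(71), np.int64(76), np.int64(80)), (np.int64(72), np.int64(76), np.int64(80)), (np.int64(71), np.int64(76), np.int64(81)), (np.int64(72), np.int64(77), np.int64(81)), (np.int64(71), np.int64(75), np.int64(80)), (np.int64(72), np.int64(75), np.int64(81)), (np.int64(61), np.int64(67), np.int64(49)), (np.int64(61), np.int64(72), np.int64(17)), (np.int64(61), np.int64(72), np.int64(20)), (np.int64(60), np.int64(71), np.int64(19)), (np.int64(61), np.int64(72), np.int64(20)), (np.int64(61), np.int64(72), np.int64(20)), (np.int64(61), np.int64(72), np.int64(20)), (np.int64(61), np.int64(72), np.int64(20)), (np.int64(61), np.int64(72), np.int64(19))]
```

Bobbin in the hand: axis ≈ -8 mm along tool x, and drum centre ≈ 15 mm below the grasp point, which is within the 40 mm limit. Now I compute the carry to above the hub.

```bash
python3 -c "
from h import *
go(568.8,-223.8,194,-15.88)"
```

```text
pos [449.9 174.  193.7] rpy [-9.010e+01  5.000e-02 -1.588e+01] F [-0.3 -0.1 -3.8] op 0.572 t 4.05
shift cm [ 2.232e+01  1.000e-02 -3.501e+01] turn deg [ 0.1  -0.   -0.05]
```

>>> apply_moves(plan="1 0 -1.5 0 0 0 1;1.8 0 -2.8 0 0 0 1;2 0 -3.2 0 0 0 1;2 0 -3.2 0 0 0 1;2 0 -3.2 0 0 0 1;2 0 -3.2 0 0 0 1;2 0 -3.2 0 0 0 1;2 0 -3.2 0 0 0 1;2 0 -3.2 0 0 0 1;2 0 -3.1 0 0 0 1;1.8 0 -2.8 0 0 0 1;1 0 -1.5 0 0 0 1;0 0 0 0 -7 0 1;0 0 0 0 -7 0 1;0 0 0 0 -7 0 1;0 0 0 0 -7 0 1;0 0 0 0 0 0 1;0 0 0 0 0 0 1", squeeze=80)

```text
clock: 5.85
eef_pos: [556.6, -225.6, 168.1]
tcp_rot: [-1.555, 0.034, 0.228]
contact_force: [0.6, 0.0, -4.1]
opening: 0.564
```

```bash
python3 -c "
from h import *
go(568.8,-223.8,194,13)"
```

```text
pos [ 556.6 -225.6  168.1] rpy [-89.11   1.95  13.04] F [ 0.6  0.  -4.1] op 0.564 t 5.85
shift cm [ 1.14 -2.63 -0.06] turn deg [-0.89  0.03 -1.95]
```

>>> apply_moves(plan="0.6 0 0 -0.9 0 -1.9 1;0.5 0 0 0 0 0 1;0 0 0 0 0 0 1")

```text
clock: 6.15
eef_pos: [567.1, -222.1, 166.7]
tcp_rot: [-1.569, 0.003, 0.22]
contact_force: [-0.3, -0.6, -3.7]
opening: 0.563
```

```bash
python3 - <<'E'
from h import *
go(568.8,-223.8,160,13)
for n in("side","top"): cv2.imwrite(f"pics/{n}4.png",r.grab_frame(n))
a=cv2.imread("pics/side4.png")[210:350,290:430]
cv2.imwrite("pics/c5.png",cv2.resize(a,(560,560),interpolation=3))
print((proj("side",[(561,-225.6,70),(561,-225.6,96)])-[290,210])*4)
E
```

```text
pos [ 567.1 -222.1  166.7] rpy [-89.92   0.15  12.59] F [-0.3 -0.6 -3.7] op 0.563 t 6.15
shift cm [ 0.13  0.67 -0.21] turn deg [-0.08 -0.41 -0.15]
[[243.88907521 369.56372244]
 [246.58528719 341.38352087]]
```

View pics/c5.png

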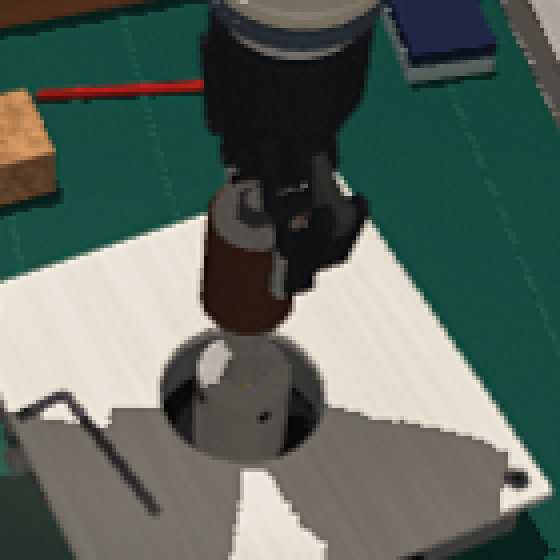

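Crop: the bobbin hangs over the hub with its drum axis at crop x≈248. At that height the hub axis should be near x≈252. The ~2 mm difference matches the remaining TCP offset, so the -8 mm hand offset holds. Correct and go down to just above the face.

>>> apply_moves(plan="0.1 0.7 -0.2 -0.1 -0.4 -0.1 1;0 1 0 0 0 0 1;0 0 0 0 0 0 1;0 0 0 0 0 0 1")

```text
clock: 6.65
eef_pos: [567.8, -224.1, 147.5]
tcp_rot: [-1.57, 0.003, 0.227]
contact_force: [0.0, -0.6, -3.0]
opening: 0.563
```

```bash
python3 - <<'E'
from h import *
go(568.8,-223.8,142,13)
for n in("side","top"): cv2.imwrite(f"pics/{n}5.png",r.grab_frame(n))
a=cv2.imread("pics/side5.png")[240:340,300:400]
cv2.imwrite("pics/c6.png",cv2.resize(a,(600,600),interpolation=3))
th=np.linspace(0,2*np.pi,90)
def ring(rad,z): return (proj("side",np.c_[561+rad*np.cos(th),-225.6+rad*np.sin(th),np.full(90,z)])-[300,240])*6
for rad,z in((26,70),(25,115),(10,80)):
    q=ring(rad,z); print(rad,z,q.min(0).round(),q.max(0).round())
E
```

```text
pos [ 567.8 -224.1  147.5] rpy [-89.98   0.16  13.  ] F [ 0.  -0.6 -3. ] op 0.563 t 6.65
shift cm [0.11 0.55 0.01] turn deg [-0.02  0.   -0.16]
26 70 [235. 317.] [377. 433.]
25 115 [243. 245.] [383. 357.]
10 80 [280. 336.] [335. 381.]
```

View pics/c6.png

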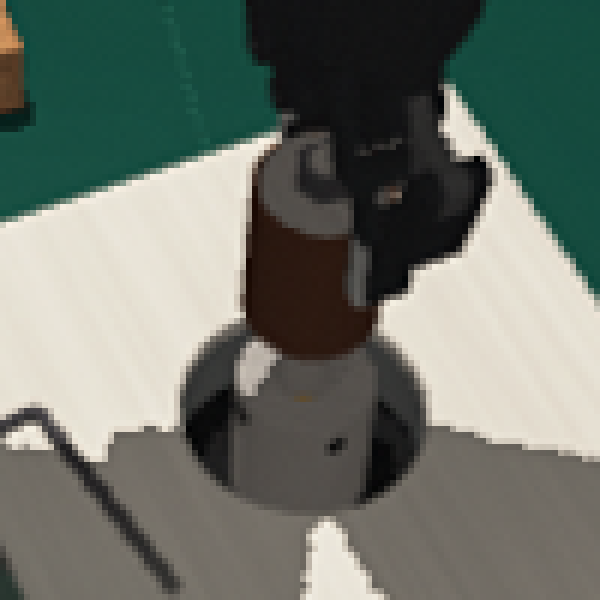

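Crop: hub edges at x≈233/377 (predicted 235/377), drum edges at 245/380 (predicted 243/383). It's centred, so I lower slowly into the bore.

>>> apply_moves(plan="0.1 0.3 0 0 0 -0.2 1;0 0.3 0 0 0 0 1;0 0.3 0 0 0 0 1;0 0.3 0 0 0 0 1")

```text
clock: 7.15
eef_pos: [570.1, -223.3, 137.1]
tcp_rot: [-1.57, -0.004, 0.226]
contact_force: [-1.7, 4.2, 0.1]
opening: 0.561
```

```bash
python3 -c "
from h import *
go(568.8,-223.8,128,13); print(r.sense()['wrist_torque'])"
```

```text
pos [ 570.1 -223.3  137.1] rpy [-89.97  -0.24  12.95] F [-1.7  4.2  0.1] op 0.561 t 7.15
shift cm [-0.14  0.91 -0.02] turn deg [-0.03 -0.05  0.24]
[ 8.94474290e-01  3.46339130e-01 -1.61619148e-04]
```

Contact on the taper pushes the tool towards +y and slightly -x. I yield that way while lowering.

>>> apply_moves(plan="-0.1 0.1 0.1 0 0 0 1;0 0.3 0.1 0 0 0 1;0 0.3 0 0 0 0 1")

```text
clock: 7.45
eef_pos: [568.6, -221.5, 129.6]
tcp_rot: [-1.571, -0.004, 0.226]
contact_force: [-0.4, -0.7, -2.9]
opening: 0.563
```

```bash
python3 -c "
from h import *
go(568.8,-223.8,128,13); print(r.sense()['wrist_torque'])"
```

```text
pos [ 568.6 -221.5  129.6] rpy [-90.    -0.25  12.97] F [-0.4 -0.7 -2.9] op 0.563 t 7.45
shift cm [-0.03  0.16 -0.23] turn deg [ 0.   -0.03  0.25]
[ 0.05966682  0.00922065 -0.00497998]
```

The pilot slipped in and the lateral forces are gone. Continue down.

>>> apply_moves(plan="0 0.2 0 0 0 0 1;0 0.3 0 0 0 0 1;0 0.3 0 0 0 0 1")

```text
clock: 7.75
eef_pos: [568.6, -221.7, 120.6]
tcp_rot: [-1.571, -0.004, 0.227]
contact_force: [0.8, -0.4, -3.8]
opening: 0.564
```

```bash
python3 -c "
from h import *
go(568.6,-221.5,104,13); print(r.sense()['wrist_torque'])"
```

```text
pos [ 568.6 -221.7  120.6] rpy [-90.02  -0.24  12.98] F [ 0.8 -0.4 -3.8] op 0.564 t 7.75
shift cm [0.   1.66 0.02] turn deg [ 0.02 -0.02  0.24]
[ 0.01328785 -0.07607351  0.04002897]
```

>>> apply_moves(plan="0 0.3 0 0 0 0.2 1;0 0.3 0 0 0 0 1")

```text
clock: 7.95
eef_pos: [569.0, -221.6, 114.8]
tcp_rot: [-1.571, -0.001, 0.226]
contact_force: [-0.4, 1.8, 4.4]
opening: 0.562
```

```bash
python3 -c "
from h import *
go(568.6,-221.5,104,13); print(r.sense()['wrist_torque'])"
```

```text
pos [ 569.  -221.6  114.8] rpy [-9.002e+01 -7.000e-02  1.295e+01] F [-0.4  1.8  4.4] op 0.562 t 7.95
shift cm [-0.04  1.08  0.02] turn deg [ 0.02 -0.05  0.07]
[0.39795056 0.34964439 0.00782389]
```

The rise of about 8 N at this height is the ejector spring, so the key is in the keyway. Keep pushing.

>>> apply_moves(plan="0 0.3 0.05 0 0 0 1;0 0.3 0 0 0 0 1;0 0.3 0 0 0 0 1", squeeze=100)

```text
clock: 8.25
eef_pos: [569.4, -221.5, 106.9]
tcp_rot: [-1.572, -0.002, 0.226]
contact_force: [-3.1, 1.9, 7.9]
opening: 0.56
```

```bash
python3 -c "
from h import *
go(568.6,-221.5,104,13); print(r.sense()['wrist_torque'])"
```

```text
pos [ 569.4 -221.5  106.9] rpy [-90.08  -0.11  12.98] F [-3.1  1.9  7.9] op 0.56 t 8.25
shift cm [-0.08  0.29  0.02] turn deg [ 0.08 -0.02  0.11]
[ 0.48251591  0.67252151 -0.01814261]
```

>>> apply_moves(plan="-0.05 0.3 0 0 0 0 1;0 0.2 0 0 0 0 1")

```text
clock: 8.45
eef_pos: [569.6, -221.5, 106.5]
tcp_rot: [-1.572, -0.003, 0.226]
contact_force: [-7.7, 3.5, 21.3]
opening: 0.561
```

```bash
python3 -c "
from h import *
go(568.6,-221.5,104,13); print(r.sense()['wrist_torque'])"
```

```text
pos [ 569.6 -221.5  106.5] rpy [-90.09  -0.17  12.97] F [-7.7  3.5 21.3] op 0.561 t 8.45
shift cm [-0.09  0.25  0.03] turn deg [ 0.09 -0.03  0.17]
[ 0.86964856  1.73263813 -0.01257635]
```

It reached a hard stop at z=106.5 with about 25 N of push. The spring forces (8.2 N at 114.8, 11.7 N at 106.9) also put home at ≈106.5. I'll check this in a picture.

>>> apply_moves(plan="-0.05 0.1 0 0 0 0 1;-0.05 0.2 0 0 0 0 1")

```text
clock: 8.65
eef_pos: [569.2, -221.6, 106.5]
tcp_rot: [-1.573, -0.005, 0.226]
contact_force: [-4.8, 4.7, 22.3]
opening: 0.56
```

```bash
python3 - <<'E'
from h import *
cv2.imwrite("pics/side6.png",r.grab_frame("side"))
go(569,-221.5,106.5,13); print(r.sense()['wrist_torque'])
a=cv2.imread("pics/side6.png")[230:330,300:400]
cv2.imwrite("pics/c7.png",cv2.resize(a,(600,600),interpolation=3))
th=np.linspace(0,2*np.pi,90)
for rad,z in((26,70),(25,75),(25,140),(22.5,143)):
    q=(proj("side",np.c_[561+rad*np.cos(th),-225.6+rad*np.sin(th),np.full(90,z)])-[300,230])*6; print(rad,z,q.min(0).round(),q.max(0).round())
E
```

```text
pos [ 569.2 -221.6  106.6] rpy [-90.12  -0.27  12.95] F [-4.6  3.2 16.4] op 0.558 t 8.7
shift cm [-0.02  0.01  0.01] turn deg [ 0.12 -0.05  0.27]
[ 0.823522    1.03418873 -0.04614671]
26 70 [235. 377.] [377. 493.]
25 75 [238. 371.] [375. 483.]
25 140 [246. 261.] [389. 375.]
22.5 143 [253. 261.] [382. 363.]
```

View pics/c7.png

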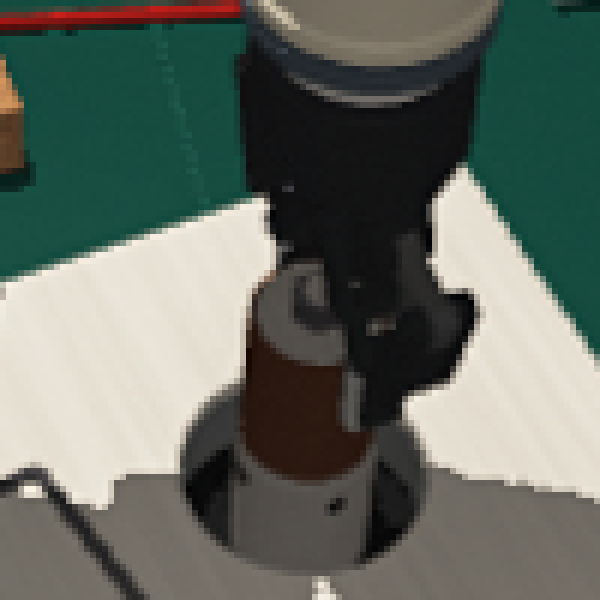

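Crop: the drum's lower edge is at row ≈480 (483 predicted for fully home) and sits flat on the hub. One last firm push row, then I check that the hold stays steady.

>>> apply_moves(plan="0 0.3 0 0.1 0 0.2 1")

```text
clock: 8.8
eef_pos: [569.4, -221.7, 106.4]
tcp_rot: [-1.571, -0.002, 0.226]
contact_force: [-13.5, 4.4, 41.8]
opening: 0.562
```

```bash
python3 - <<'E'
from h import *
for i in range(10):
    r.grab_frame("side")
    if i%3==0: go(569,-221.5,106.5,13)
E
```

```text
pos [ 569.5 -221.7  106.4] rpy [-9.003e+01 -9.000e-02  1.296e+01] F [-9.4  4.5 29.1] op 0.556 t 8.85
shift cm [-0.04 -0.01  0.03] turn deg [ 0.03 -0.04  0.09]
pos [ 569.5 -221.7  106.5] rpy [-90.04  -0.11  12.95] F [-9.1  3.6 29.6] op 0.565 t 9.0
shift cm [-0.04 -0.    0.03] turn deg [ 0.04 -0.05  0.11]
pos [ 569.4 -221.7  106.4] rpy [-90.04  -0.12  12.95] F [-8.9  4.6 29.7] op 0.564 t 9.15
shift cm [-0.04 -0.01  0.03] turn deg [ 0.04 -0.05  0.12]
pos [ 569.4 -221.7  106.4] rpy [-90.04  -0.11  12.95] F [-9.  4. 30.] op 0.561 t 9.3
shift cm [-0.04 -0.01  0.03] turn deg [ 0.04 -0.05  0.11]
```

The hold is steady at about 30 N upward reaction, well above the spring's 12 N. Handing in.

```bash
python3 -c "
from h import *
print(r.sign_off())"
```

```text
the job is handed in; nothing more can be done
None
```

I fitted the thick straight bobbin in the sander's hub with its key in the keyway, and handed the job in at about 9.3 s while still gripping the drum and pressing down. The sign-off gives no verdict, so the result below rests on my own checks.

**Last checks**
- **Seating:** the tool met a hard stop at z = 106.5 mm. The spring readings on the way down put fully home at the same height. The last picture shows the drum's lower edge on the hub, within half a camera pixel of where it should be.
- **Key:** it slipped in at the planned angle, with no catch on the hub face and no searching.
- **Hold:** over the last half second the hub pushed back with a steady 30 N or so, against the 12 N the spring needs. There is also a steady sideways force of about 10 N. Grip is set to 100 N.
- **Tilt:** the tool stood upright to about 0.1°.

**What was off**
- **Grip:** the tool drifted about 10 mm as the jaws closed. That left the bobbin about 8 mm off the pads' centre and the grasp point about 15 mm above the drum's centre (limit 40 mm). I allowed for this when placing it.
- **Entry:** the shank tip touched the rim of the bore on the way in, and a correction of about 2 mm cleared it.
- **Bystanders:** I only looked at them in the pictures, and none appeared to move. I did not measure them again at the end.

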